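# Loupe check of a pinhole on a beaker's foot

### The job

Check the red-ringed pinhole on the foot of the cream beaker: slip the beaker, upside down as it stands, gently over the green chuck on the wheel until it is fully home, and let go of it. Then take the loupe by its handle and hold it level over the beaker, with the pinhole in the middle of the lens and the lens at the focal height that the red pointer tip of the height gauge marks. Finish while still holding the loupe there, steady and touching nothing else; leave the gauge, its pointer and the other things on the bench where they are.

Things in the scene. Friction and masses are not known exactly. Their poses are not given: they have to be found in the camera images.
- beaker: The cream biscuit-fired beaker (no handle), upside down on the ware board: open rim 56 mm across below, closed foot 44 mm across above, 66 mm tall; outside straight and 56 mm wide from the rim to 52 mm above it, then tapering in to the foot. Inside 48 mm bore, 4 mm wall. About 130 g. Origin: centre of the open rim (underside); z up towards the foot. It alone has a red crayon ring on its foot.
- flaw (a point): The pinhole in the cream beaker's foot, a dark dot ringed in red crayon (ring 16 mm across), 11.5 mm off the beaker's axis (along the beaker's +x), on the upper face, 66 mm above its rim. Turns with the beaker.
- chuck_seat (a point): Centre of the chuck's seat on the bench whirler (iron foot and aluminium wheel head 170 mm across, 61 mm high, which turns stiffly about the upright axis). The seat is the flat top of a black rubber flange 72 mm across, 72 mm above the bench; the beaker's rim rests on it when home. From it the green spigot, 45 mm diameter, rises 38 mm (the top 7 mm tapered to 34 mm), so the beaker goes over it with 1.5 mm to spare all round. z is up.
- pointer_tip (a point): Tip of the red-ended horizontal pointer of the height gauge (iron foot 90 mm across, 12 mm steel column 294 mm tall, 200 mm from the wheel's axis on the wheel's far side from the robot); its tip ends 110 mm short of the wheel's axis, pointing at it. Its height marks the lens height; it is clamped at a different height each time, 190 to 222 mm above the bench. Not to be moved.
- loupe: Loupe: black lens ring 64 mm across and 12 mm thick with a clear lens, steel neck, straight blue handle 16 mm wide and 14 mm thick with a brass end cap, lying flat in its rest with its underside 34 mm above the bench. About 95 g; its centre of mass is about 60 mm from the lens centre towards the handle. Origin: underside of the lens ring, on the lens axis; z is the lens axis (up), the handle runs along -x, from 46 mm to 153 mm from the lens axis.
- lens_center (a point): Centre of the loupe's lens, 6 mm above the ring's underside; z is the lens axis.
- loupe_handle (a point): Point on the loupe's handle, at mid-thickness, 85 mm from the lens axis, over the open middle of the rest, where there is room for fingers at both sides and 26 mm below the handle.
- loupe_rest: Dark wooden rest of the loupe, fixed: base 205 x 50 x 8 mm, a block 50 mm long under the lens ring and a notched block (notch 24 mm wide, lugs rising to 43 mm) 130 mm behind it under the handle's end. Origin on the bench below the lens; the handle side is -x. It may be on the left or the right side of the bench.
- ware_board: Light wooden board 340 x 120 x 22 mm, fixed, with the three beakers in a row along its length (about 100 mm apart, in any order). Origin: centre of its underside. On the side of the bench opposite to the loupe.
- whirler: The whirler's iron foot, fixed to the bench, 164 mm across. Origin: centre of its underside, on the wheel's axis.
- gauge: The height gauge's iron foot and column, fixed. Origin: centre of its underside.
- beaker_pink: Pink beaker of the same shape and size, to be left alone. Origin: centre of its rim.
- beaker_grey: Blue-grey beaker of the same shape and size, to be left alone. Origin: centre of its rim.
- brush: Brush 170 mm long lying at the back right of the bench; leave alone.
- glaze_jar: Green jar with a white cap, 60 mm across and 85 mm tall, on the right; leave alone.
- saucer: Blue-grey saucer 136 mm across, on the left; leave alone.
Mind the look-alikes: they are no part of the job. What is shaped like the beaker but purple is not meant. What is shaped like the loupe_rest but orange is not meant.

How it is judged:
By the outcome, as a careful person would: the job done as asked, in the order asked, and still so for the second after the job is handed in, while the arm keeps its last pose, push and grip.
It also fails if it takes over 67 s, if anything falls off the work surface, if the arm or the gripper's body presses on something with over 40 N, if the wrist force passes 120 N, or if a joint passes its speed limit or range.

### The arm

A 6-joint arm with a two-finger parallel gripper is mounted at the origin on the work surface. World frame = base frame: x ahead of the robot, y to its left, z up, the work surface at z = 0. Lengths are in m, angles in degrees, forces in N, time in s.
With the tool pointing down it reaches from about 0.3 to 0.75 m from the base axis. Payload 8.5 kg.
Tool frame: the origin (TCP) lies at the very end of the fingers, on their centre line; the grasp point (between the pads) lies grasp_offset behind it (grasp_offset is the distance from the TCP to the grasp point, in m); x points along the fingers, z is the direction in which the jaws open and shut, and the axes are right-handed (so a half turn about x gives the same grasp; the last joint's range is limited). The gripper opens to 85 mm and grips with 20 to 120 N. Pads are 22 mm wide; open, the fingers measure 114 mm over their backs; the gripper's body (76 mm by 85 mm) begins 54 mm behind the grasp point. The pads swing forward as they close: fully open they stand 13 mm farther back than shut.
Start: joints at [57.565, 21.807, 74.336, -0, 83.858, -12.336], TCP at [0.189, 0.516, 0.231] pointing down, gripper open.
Joint ranges: [-178.18, 178.18], [-50.72, 133.34], [12.68, 142.11], [-81.47, 261.47], [9.98, 163.14], [-165.26, 165.26]. Speed limits (degrees/s): [136.94, 136.94, 180, 180, 180, 180].

### API

Orientations are given as a 3x3 rotation matrix whose columns are the frame's x, y, z axes.
In Python, from rig import observe, get_image, close_job, recognise, grasp_offset gives the robot as it stands.
- The arm moves only by the tool drive_tool, never from a script. Its argument "targets" is a list that holds one entry, the list of rows, each a list of 7 numbers: the shift along the tool's x, y, z in units of 50 mm (1.0 is 50 mm), then the turn, a rotation vector about the tool's x, y, z in rad, then the opening, from -1 (shut) to 1 (fully open), so that 0 is half open. A call has 1 to 5 rows; each row shifts and turns the commanded pose from where the row before left it, along the tool's axes as they then stand; what a row does not reach is not made up. A row lasts 1/10 s, in which the tool goes at most 50 mm and 8.59 degrees, less where a joint would pass 70% of its speed; a pose out of reach is approached as far as the arm can. A call is refused whole if a number of a shift passes 1 or a number of a turn 0.15, either way. A call with a gripper value outside its range is refused whole. The fingers move at their own pace and stop on an object; "force" is the grip in N (left out, the last holds). Time passes only in rows, so rows that do not move let the fingers close. It gives the time, the measured TCP pose, the force and the opening at its end, in the units of the state.
- observe(): the state, without advancing time (a new reading comes with each control period).
- get_image(name): name is "side" or "top" or "wrist"; returns a dict with "image" (420x560x3 uint8, red, green, blue), "fx", "fy", "cx", "cy" (pixels), "rvec" (rotation vector, rad) and "tvec" (3), from world to camera coordinates, as OpenCV has them. Camera axes: x right, y down, z forward; pixel columns grow to the right and rows downward; lengths in m; the calibration is good to about 2 mm. A picture is of the moment at which its call begins. There is no depth.
- close_job(): hands the job in, once; it reports no verdict.
Trained networks look in a picture, given as the dict that the camera call returned (one of the last four; its "shot" number tells which), for a name from the list of things; names that differ only in an ending like _2 or _b are one class to them, and where a whole thing is asked for, a point or a joint stands for the part that bears it (a point fixed in the world has none). Each returns a list of dicts, best first, with "p" (0 to 1); they miss things now and then, are a little off and sometimes report something else, mostly with a low value. They report only what shows in the picture. A call takes as long as a camera call. They do not tell look-alikes from the thing itself.
- recognise(label, picture): "at" ([column, row] as shares, 0 to 1, of the picture: columns of its width, rows of its height, amid what is visible of it).
The state is a dict: "time_s": time; "q": joint angles; "qvel": joint speeds; "joint_efforts": joint torques, N m; "position": TCP position; "tool_rot": TCP orientation; "ft_force": force on the tool from outside, world axes, zero at the start; "wrist_torque": the same for the moment, N m; "grip_width": finger opening in m.
Only numpy, scipy, OpenCV 4.12 (cv2) and the standard library are available. Lean on these libraries where they do the work, as an engineer would, in place of code of your own. Each camera call takes 0.05 s, during which the arm holds its last target.

## Working session

There is one attempt and no reset: what is moved stays moved. The work goes in short steps, Python scripts to look and compute and a tool call to move; the robot and the scene stay as the last step left them, time stands still between calls to the robot, and variables do not carry over. Pictures are saved under pics/ and viewed, and the job is handed in when it is done.

Besides the shell and the picture viewer there is one more tool, called after ">>>" in YAML: its name, and indented under it one key for each argument. drive_tool: Moves the arm, as the interface text tells. Its arguments: {"type":"object","properties":{"targets":{"type":"array"},"force":{"type":"number"}},"required":["targets"]}

```bash
ls; mkdir -p pics
python3 - <<'E'
from rig import *
import cv2,rig
print(observe()); print(grasp_offset)
for n in ("side","top","wrist"):
    d=get_image(n); cv2.imwrite(f"pics/{n}0.png",d["image"][:,:,::-1]); print(n,d["fx"],d["cx"],d["cy"],d["rvec"],d["tvec"],d["shot"])
    for l in ["beaker","flaw","chuck_seat","pointer_tip","loupe","lens_center","loupe_handle","loupe_rest","ware_board","whirler","gauge"]:
        print(l,[(round(r["at"][0]*560,1),round(r["at"][1]*420,1),round(r["p"],2)) for r in recognise(l,d)][:5])
print(observe()["time_s"])
E
```

```text
pics
{'time_s': 0.0, 'q': array([ 5.75646608e+01,  2.18412617e+01,  7.43863008e+01, -9.66235462e-04,
        8.38583669e+01, -1.23360940e+01]), 'qvel': array([-0.08538423, -0.08399965,  0.10272875,  0.10999469, -0.02972197,
        0.00805177]), 'joint_efforts': array([-5.94010498e-05, -4.48468280e+01, -2.31272918e+01, -1.94497029e-04,
        4.87942365e-03, -6.99776066e-06]), 'position': array([0.18884786, 0.51623767, 0.23070013]), 'tool_rot': array([[-7.90234582e-04, -9.39099283e-01,  3.43645037e-01],
       [-1.27477630e-03,  3.43645812e-01,  9.39098467e-01],
       [-9.99998875e-01,  3.04037537e-04, -1.46870231e-03]]), 'ft_force': array([ 0.36685978, -0.23409574, -0.01846671]), 'wrist_torque': array([-0.00219894, -0.00607731, -0.00997736]), 'grip_width': 0.085089392221107}
0.0187
side 434.0254811650822 282.73516632537587 206.4273182399989 [ 2.19089657 -0.69410127  0.29708506] [-0.40673549  0.29632523  1.10921379] 1
beaker [(214.3, 223.9, 0.8), (202.4, 194.6, 0.6)]
flaw [(208.9, 198.7, 0.97), (217.1, 225.8, 0.83), (289.4, 221.1, 0.22)]
chuck_seat [(204.8, 196.9, 0.46), (342.8, 29
[... 623 characters left out ...]
9.4, 0.17)]
pointer_tip [(278.7, 132.0, 0.5)]
loupe [(391.2, 239.5, 0.66), (196.0, 263.0, 0.65), (199.2, 193.6, 0.63)]
lens_center [(387.5, 240.2, 0.98)]
loupe_handle [(387.7, 233.0, 0.84)]
loupe_rest [(381.9, 260.4, 0.98), (378.6, 338.0, 0.76)]
ware_board [(197.0, 240.4, 0.84)]
whirler [(278.7, 214.2, 0.41)]
gauge [(281.0, 150.4, 0.95)]
wrist 300.0765793217866 277.13244922540093 216.85527964459095 [-2.34180232 -1.63497096 -0.27372735] [-0.5498854  -0.04197456  0.38174799] 3
beaker [(182.5, 359.3, 0.69)]
flaw [(178.9, 355.2, 0.62)]
chuck_seat []
pointer_tip []
loupe []
lens_center []
loupe_handle []
loupe_rest []
ware_board [(200.6, 355.3, 0.93), (342.5, 376.1, 0.49)]
whirler []
gauge []
1.8
```

View pics/side0.png

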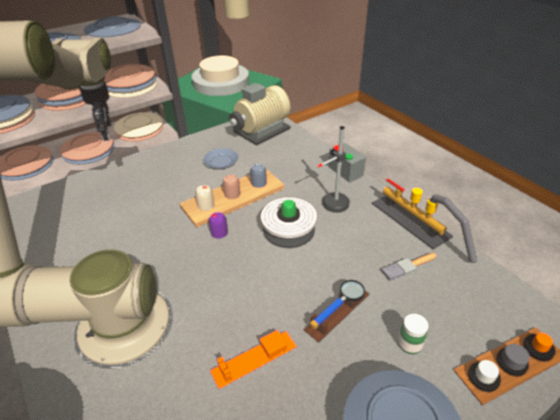

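View pics/top0.png

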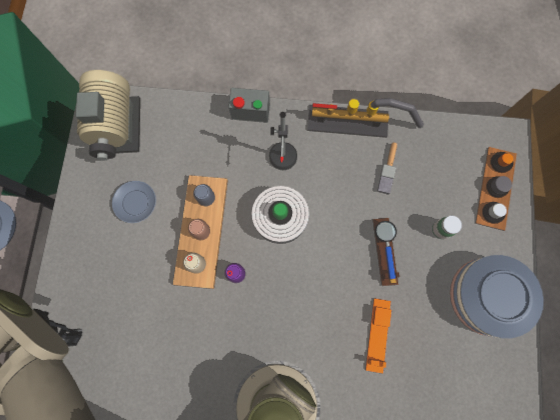

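View pics/wrist0.png

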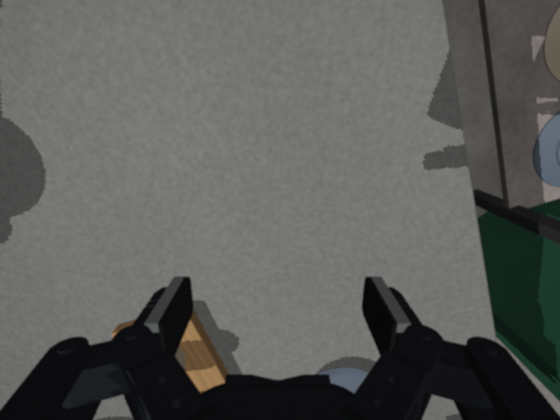

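Candidates for the beaker in the top picture: cream (194,262), pink (199,229), grey (204,195), purple look-alike (235,272). For the loupe: the one on the dark rest (387,240), while the orange block (378,335) is a look-alike rest. I choose the cream beaker and the dark rest, and check both with crops.

Run:
```python
import cv2,numpy as np
t=cv2.imread("pics/top0.png"); s=cv2.imread("pics/side0.png")
def c(im,x,y,w,h,k): return cv2.resize(im[y:y+h,x:x+w],None,fx=k,fy=k,interpolation=cv2.INTER_CUBIC)
a=c(t,165,230,90,65,4); b=c(t,240,130,90,120,4); 
cv2.imwrite("pics/c_beaker.png",c(t,165,225,80,65,8))
cv2.imwrite("pics/c_wheel.png",c(t,240,125,80,120,5))
cv2.imwrite("pics/c_loupe.png",c(t,345,210,80,85,7))
cv2.imwrite("pics/c_sbeak.png",c(s,180,140,180,110,4))
cv2.imwrite("pics/c_sloupe.png",c(s,290,265,100,80,7))
```

```text
(no output)
```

View pics/c_beaker.png

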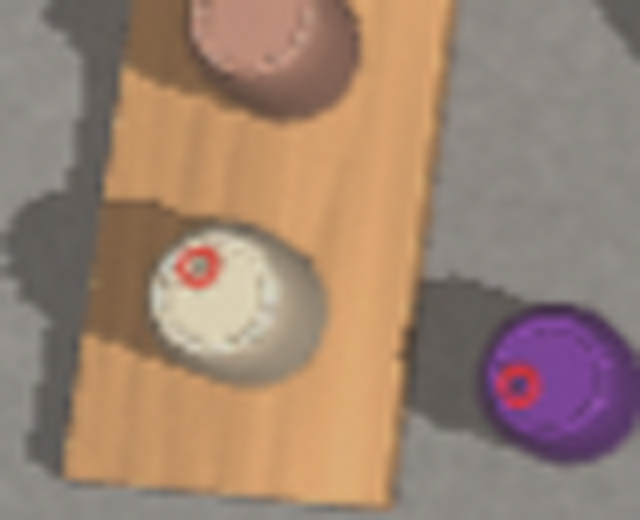

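View pics/c_wheel.png

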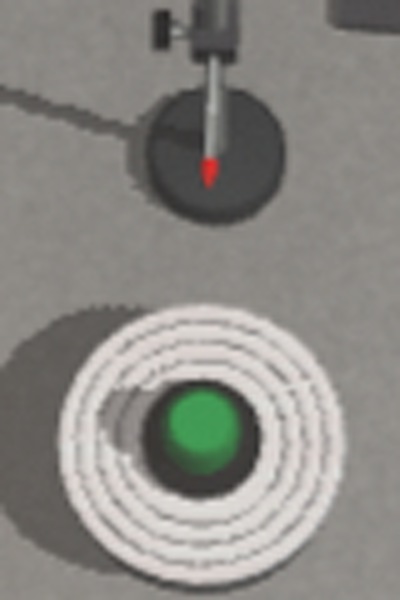

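View pics/c_loupe.png

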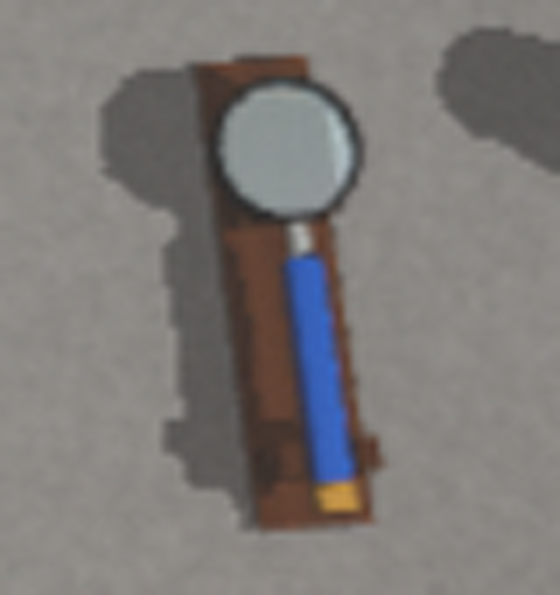

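View pics/c_sbeak.png

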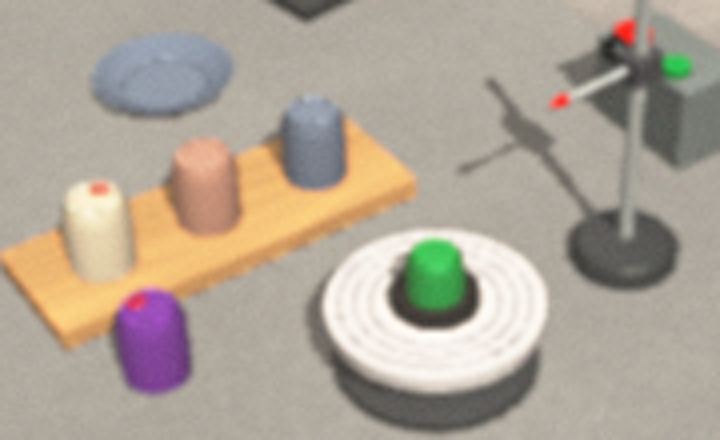

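View pics/c_sloupe.png

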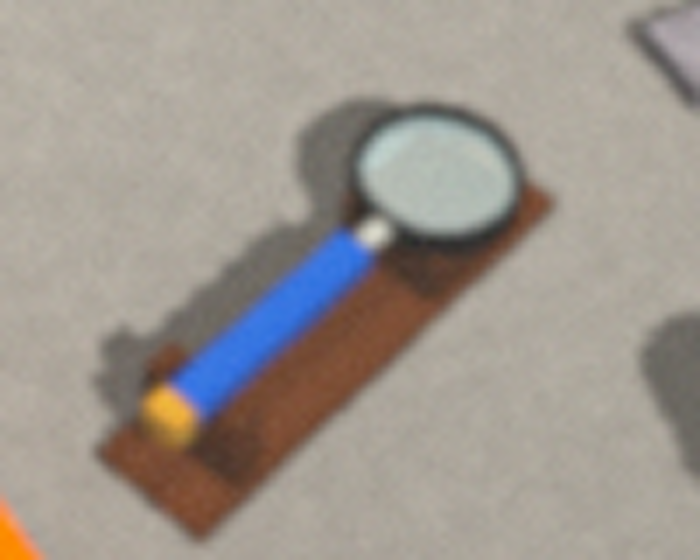

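```bash
cat > h.py <<'E'
import numpy as np,cv2
from rig import *
# stored calibrations (side, top) from first shots
def cal(d): 
    R=cv2.Rodrigues(np.array(d["rvec"]))[0]; return np.array([[d["fx"],0,d["cx"]],[0,d["fy"],d["cy"]],[0,0,1]]),R,np.array(d["tvec"]).ravel()
def plane(c,px,z):
    K,R,t=c; r=R.T@np.linalg.inv(K)@np.array([px[0],px[1],1.]); o=-R.T@t
    return o+r*(z-o[2])/r[2]
def proj(c,P):
    K,R,t=c; p=(K@(R@np.atleast_2d(P).T+t[:,None])).T; return p[:,:2]/p[:,2:]
def tri(cs,pxs):
    A=[];b=[]
    for c,p in zip(cs,pxs):
        K,R,t=c; r=R.T@np.linalg.inv(K)@np.array([p[0],p[1],1.]); r/=np.linalg.norm(r); o=-R.T@t; M=np.eye(3)-np.outer(r,r); A.append(M);b.append(M@o)
    return np.linalg.solve(sum(A),sum(b))
E
python3 - <<'E'
from h import *
import pickle
ds={n:get_image(n) for n in("side","top","wrist")}
pickle.dump(ds,open("d0.pkl","wb"))
S,T=cal(ds["side"]),cal(ds["top"])
hs={n:cv2.cvtColor(ds[n]["image"],cv2.COLOR_RGB2HSV) for n in ds}
def blobs(n,lo,hi,box,ma=6):
    x0,y0,x1,y1=box; m=cv2.inRange(hs[n],lo,hi); mm=np.zeros_like(m); mm[y0:y1,x0:x1]=m[y0:y1,x0:x1]
    k,l,st,ce=cv2.connectedComponentsWithStats(mm)
    return [(ce[i].round(2),st[i].tolist()) for i in range(1,k) if st[i][4]>=ma]
red=((0,120,80),(6,255,255))
print("tip red top",blobs("top",*red,(270,150,290,170),3),"side",blobs("side",*red,(312,158,330,172),3))
print("flaw top",blobs("top",*red,(180,250,210,275),3),"side",blobs("side",*red,(195,180,212,195),3))
print("white wheel top",blobs("top",(0,0,170),(180,40,255),(245,180,315,250),50))
# wheel outer circle fit: threshold bright, ellipse fit of hull
for n,box in(("top",(245,180,315,250)),("side",(255,192,325,245))):
    g=cv2.cvtColor(ds[n]["image"],cv2.COLOR_RGB2GRAY); m=np.zeros_like(g); x0,y0,x1,y1=box
    m[y0:y1,x0:x1]=(g[y0:y1,x0:x1]>150)*255
    cs=max(cv2.findContours(m,cv2.RETR_EXTERNAL,cv2.CHAIN_APPROX_NONE)[0],key=len)
    e=cv2.fitEllipse(cv2.convexHull(cs)); print(n,"wheel",e, plane(S if n=="side" else T,e[0],.061))
E
```

```text
tip red top [(array([281.41, 158.71]), [280, 157, 4, 5, 17])] side [(array([319.5, 165. ]), [318, 164, 4, 3, 10])]
flaw top [(array([189.31, 257.85]), [187, 256, 5, 5, 13])] side [(array([204.2, 186.6]), [203, 186, 3, 2, 5])]
white wheel top [(array([281.12, 213.8 ]), [252, 186, 57, 56, 1802])]
top wheel ((280.2255554199219, 213.1364288330078), (55.99000549316406, 57.64889907836914), 84.64144134521484) [0.54143018 0.03733679 0.061     ]Traceback (most recent call last):
  File "<stdin>", line 20, in <module>
cv2.error: OpenCV(4.12.0) /io/opencv/modules/imgproc/src/shapedescr.cpp:361: error: (-201:Incorrect size of input array) There should be at least 5 points to fit the ellipse in function 'fitEllipseNoDirect'
```

Run:
```python
from h import *
import pickle
ds=pickle.load(open("d0.pkl","rb")); S,T=cal(ds["side"]),cal(ds["top"])
def u(x,y,k,ox,oy): return ((x+.5)/k-.5+ox,(y+.5)/k-.5+oy)
r=lambda v:np.round(np.array(v)*1000,1)
tf=lambda x,y:u(x,y,8,165,225); tw=lambda x,y:u(x,y,5,240,125); tl=lambda x,y:u(x,y,7,345,210)
sb=lambda x,y:u(x,y,4,180,140); sl=lambda x,y:u(x,y,7,290,265)
print("foot T",r(plane(T,tf(213,291),.088)),"S",r(plane(S,sb(94,188),.088)))
print("flaw T",r(plane(T,(189.5,258),.088)),"S",r(plane(S,sb(99,188),.088)))
print("pink foot T", r(plane(T,tf(252,17),.088)), "purple T", r(plane(T,tf(546,382),.066)))
print("board corner", r(plane(T,tf(392,508),.022)),r(plane(T,tf(66,480),.022)))
print("wheel T",r(plane(T,tw(202,444),.061)),"chuck top",r(plane(T,tw(202,423),.11)),"S chuck top",r(plane(S,sb(435,253),.11)))
print("flange T",r(plane(T,tw(202,437),.072)))
print("tip",r(tri([T,S],[tw(209,187),sb(550,104)])), "gauge foot T",r(plane(T,tw(216,152),.012)))
print("lens T",r(plane(T,tl(288,147),.046)),"S",r(plane(S,sl(439,172),.046)))
print("cap end T",r(plane(T,tl(339,512),.048)),"neck",r(plane(T,tl(302,240),.044)),"S cap",r(plane(S,sl(165,412),.042)))
```

```text
foot T [375.9 272.8  88. ] S [380.5 279.7  88. ]
flaw T [383.7 278.7  88. ] S [383.8 277.4  88. ]
pink foot T [474.2 272.5  88. ] purple T [356.2 155.8  66. ]
board corner [308.6 212.4  22. ] [308.1 332.6  22. ]
wheel T [540.6  37.9  61. ] chuck top [541.6  37.6 110. ] S chuck top [540.3  32.9 110. ]
flange T [542.3  38.   72. ]
tip [652.7  43.2 192. ] gauge foot T [742.1  47.9  12. ]
lens T [ 520.  -278.7   46. ] S [ 518.1 -283.2   46. ]
cap end T [ 368.7 -304.5   48. ] neck [ 481.1 -286.4   44. ] S cap [ 374.2 -304.5   42. ]
```

>>> drive_tool:
  targets:
    - [[0,0.4,-0.8,-0.117,0,0,1],[0,0.2,-1,-0.117,0,0,1],[0,0,-1,-0.117,0,0,1],[0,-0.9,-0.8,0,0,0,1],[0,-0.9,-0.8,0,0,0,1]]

```text
time_s: 2.45
position: [0.2043, 0.323, 0.2318]
tool_rot: [[0.001, -1.0, -0.003], [0.001, -0.003, 1.0], [-1.0, -0.001, 0.001]]
ft_force: [1.1, 1.3, 0.1]
grip_width: 0.0851
```

```bash
cat >> h.py <<'E'
def go(target, head=None):
    """print shift in tool units to reach target, level error, heading of z axis"""
    o=observe(); R=o["tool_rot"]; d=R.T@(np.array(target)-o["position"])/.05
    print("t",round(o["time_s"],2),"pos",(o["position"]*1000).round(1),"z-head",round(np.degrees(np.arctan2(R[1,2],R[0,2])),2),"tilt x",R[:2,0].round(4),"grip",round(o["grip_width"]*1000,1),"F",o["ft_force"].round(1))
    print("shift units",d.round(3))
    if head is not None:
        h=np.radians(head); Rt=np.column_stack([[0,0,-1],np.cross([np.cos(h),np.sin(h),0],[0,0,-1]),[np.cos(h),np.sin(h),0]])
        print("turn",cv2.Rodrigues(R.T@Rt)[0].ravel().round(4))
E
python3 -c "
from h import *
go([.3765,.2735,.200],90)"
```

```text
t 2.45 pos [204.3 323.  231.8] z-head 90.18 tilt x [0.0012 0.001 ] grip 85.1 F [1.1 1.3 0.1]
shift units [ 0.64  -3.44  -1.001]
turn [0.0032 0.001  0.0012]
```

>>> drive_tool:
  targets:
    - [[0,-0.8,-0.2,0,0,0,1],[0,-0.8,-0.2,0,0,0,1],[0.1,-0.8,-0.2,0,0,0,1],[0,0,0,0,0,0,1]]

```text
time_s: 2.85
position: [0.3283, 0.2931, 0.2257]
tool_rot: [[0.0, -1.0, 0.004], [-0.0, 0.004, 1.0], [-1.0, -0.0, -0.0]]
ft_force: [-0.2, 0.1, 0.4]
grip_width: 0.0852
```

Run:
```python
from h import *
go([.3765,.2735,.200],90)
d=get_image("wrist"); cv2.imwrite("pics/w1.png",d["image"][:,:,::-1]); W=cal(d)
for l in("beaker","flaw"): print(l,[(np.round([r["at"][0]*560,r["at"][1]*420],1),r["p"],plane(W,(r["at"][0]*560,r["at"][1]*420),.088).round(4)) for r in recognise(l,d)])
```

```text
t 2.85 pos [328.3 293.1 225.7] z-head 89.77 tilt x [ 0.0005 -0.0005] grip 85.2 F [-0.2  0.1  0.4]
shift units [ 0.514 -0.966 -0.388]
turn [-0.004  -0.0005  0.0005]
beaker [(array([258.9, 239.9]), 0.92, array([0.3657, 0.2743, 0.088 ])), (array([156.9, 215.9]), 0.6, array([0.3394, 0.1741, 0.088 ]))]
flaw [(array([260.6, 234.9]), 0.7, array([0.3602, 0.2762, 0.088 ])), (array([163.5, 217.9]), 0.64, array([0.3415, 0.1804, 0.088 ]))]
```

View pics/w1.png

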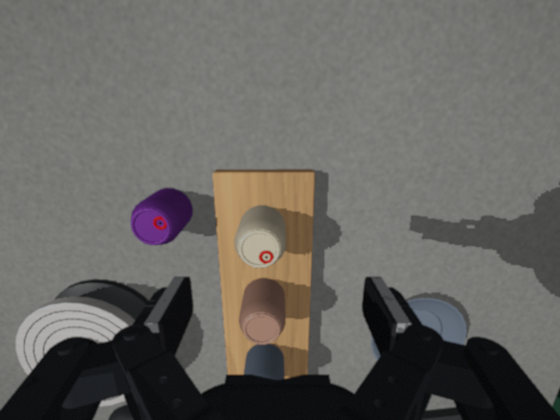

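Run:
```python
import cv2
im=cv2.imread("pics/w1.png")[195:285,215:315]; cv2.imwrite("pics/w1c.png",cv2.resize(im,None,fx=6,fy=6,interpolation=cv2.INTER_CUBIC))
```

```text
(no output)
```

View pics/w1c.png

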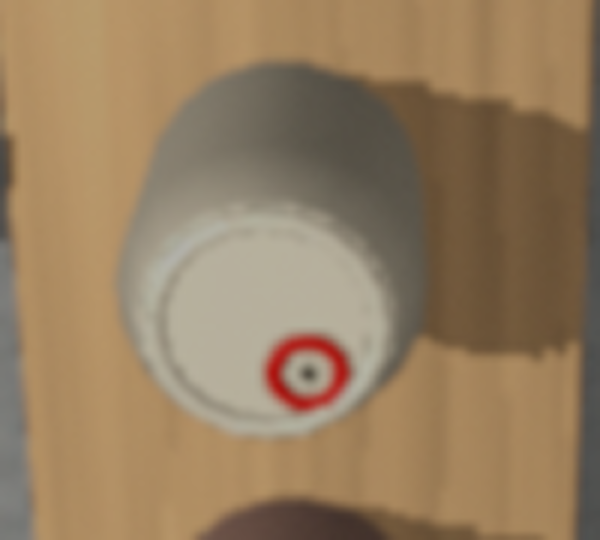

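Run:
```python
from h import *
import pickle
d=get_image("wrist"); W=cal(d)
print(plane(W,(259.8,248.6),.088),plane(W,(266.3,256.9),.088))
```

```text
[0.37131622 0.27636076 0.088     ] [0.38078913 0.28292639 0.088     ]
```

>>> drive_tool:
  targets:
    - [[0.6,-0.5,-0.2,0,0,0,1],[0.6,-0.4,-0.2,0,0,0,1],[0.6,0,0,0,0,0,1],[0,0,0,0,0,0,1]]

```text
time_s: 3.45
position: [0.3673, 0.2739, 0.1339]
tool_rot: [[-0.006, -1.0, -0.001], [-0.002, -0.001, 1.0], [-1.0, 0.006, -0.002]]
ft_force: [-0.9, -0.4, 0.8]
grip_width: 0.0853
```

Run:
```python
from h import *
go([.3735,.274,.037],90)
d=get_image("wrist"); cv2.imwrite("pics/w2.png",cv2.resize(d["image"][180:420,140:420,::-1],None,fx=2.5,fy=2.5)); W=cal(d)
print(proj(W,[[.3735,.274,.088],[.383,.2806,.088]]))
import pickle; pickle.dump(d,open("w2.pkl","wb"))
```

```text
t 3.45 pos [367.3 273.9 133.9] z-head 90.05 tilt x [-0.0061 -0.0024] grip 85.3 F [-0.9 -0.4  0.8]
shift units [ 1.938 -0.136  0.006]
turn [ 0.0008 -0.0024 -0.0061]
[[277.34013312 251.70223686]
 [286.72020907 263.99863904]]
```

View pics/w2.png

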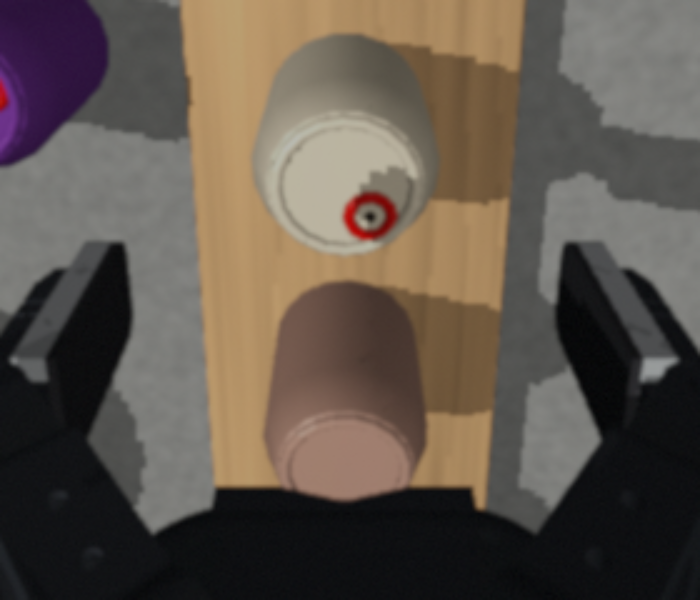

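>>> drive_tool:
  targets:
    - [[0.5,-0.14,0,0,0,0,1],[0.5,0,0,0,0,0,1],[0.5,0,0,0,0,0,1],[0.5,0,0,0,0,0,1],[0,0,0,0,0,0,1]]

```text
time_s: 4.0
position: [0.3756, 0.2747, 0.0361]
tool_rot: [[-0.002, -1.0, -0.002], [-0.001, -0.002, 1.0], [-1.0, 0.002, -0.001]]
ft_force: [-0.3, -0.6, -0.3]
grip_width: 0.0855
```

Run:
```python
from h import *
go([.3745,.274,.036],90)
d=get_image("wrist"); cv2.imwrite("pics/w3.png",cv2.resize(d["image"][180:420,140:420,::-1],None,fx=2.5,fy=2.5)); W=cal(d)
go([.3745,.274,.036],90)
print(proj(W,[[.3745,.274,.088],[.384,.2806,.088]]))
```

```text
t 4.0 pos [375.6 274.7  36.1] z-head 90.09 tilt x [-0.002  -0.0007] grip 85.5 F [-0.3 -0.6 -0.3]
shift units [ 0.001  0.022 -0.015]
turn [ 0.0015 -0.0007 -0.002 ]
t 4.05 pos [376.3 275.   37.3] z-head 90.08 tilt x [0.     0.0001] grip 85.2 F [ 0.1 -0.9  1. ]
shift units [ 0.026  0.037 -0.019]
turn [0.0014 0.0001 0.    ]
[[274.92521958 346.36109211]
 [292.0168475  366.15469088]]
```

View pics/w3.png

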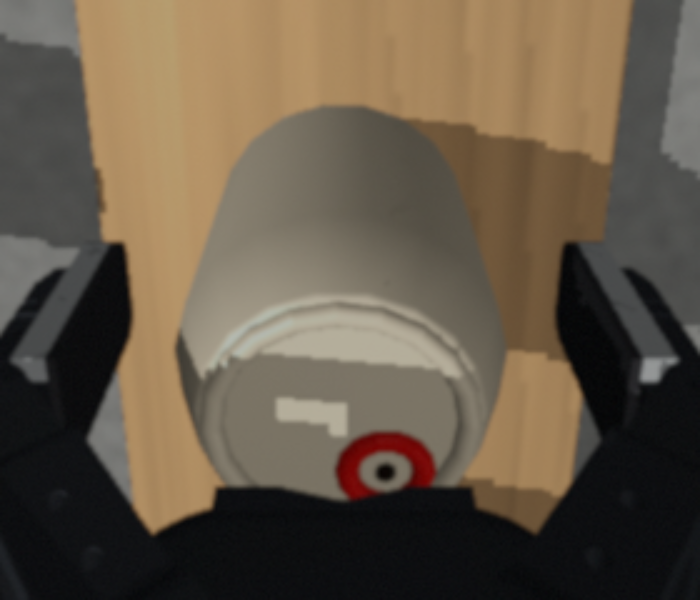

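>>> drive_tool:
  targets:
    - [[0,0,0,0,0,0,-1],[0,0,0,0,0,0,-1],[0,0,0,0,0,0,-1],[0,0,0,0,0,0,-1],[0,0,0,0,0,0,-1]]
  force: 40

```text
time_s: 4.55
position: [0.3772, 0.2748, 0.0382]
tool_rot: [[0.003, -1.0, -0.0], [0.001, -0.0, 1.0], [-1.0, -0.003, 0.001]]
ft_force: [-2.2, 0.1, 11.2]
grip_width: 0.056
```

Run:
```python
from h import *
go([.3745,.274,.036],90)
d=get_image("wrist"); cv2.imwrite("pics/w4.png",cv2.resize(d["image"][180:420,140:420,::-1],None,fx=2.5,fy=2.5)); W=cal(d)
K,R,t=W; o=observe(); print("cam in tool",(o["tool_rot"].T@(-R.T@t-o["position"])).round(4))
go([.3745,.274,.036],90)
```

```text
t 4.55 pos [377.2 274.8  38.2] z-head 90.02 tilt x [0.0031 0.0015] grip 56.0 F [-2.2  0.1 11.2]
shift units [ 0.045  0.054 -0.017]
turn [0.0003 0.0015 0.0031]
cam in tool [-0.143   0.0842  0.0002]
t 4.6 pos [377.2 274.9  38.2] z-head 90.02 tilt x [0.0031 0.0015] grip 55.9 F [-2.2  0.3 11.6]
shift units [ 0.045  0.054 -0.017]
turn [0.0004 0.0015 0.0031]
```

View pics/w4.png

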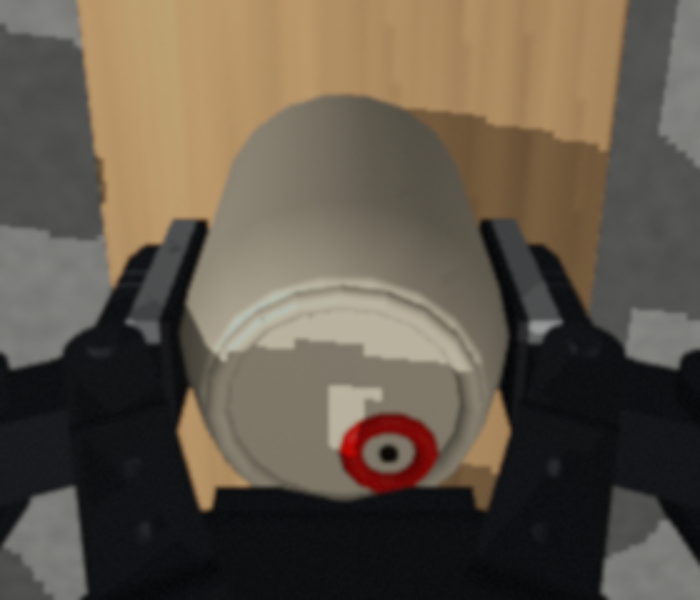

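>>> drive_tool:
  targets:
    - [[-0.2,0,0,0,0,0,-1],[-0.5,0,0,0,0,0,-1],[-0.6,0,0,0,0,0,-1],[-0.6,0,0,0,0,0,-1],[-0.6,0,0,0,0,0,-1]]

```text
time_s: 5.1
position: [0.3762, 0.2742, 0.1637]
tool_rot: [[0.001, -1.0, -0.0], [0.0, -0.0, 1.0], [-1.0, -0.001, 0.0]]
ft_force: [0.4, 0.7, -1.1]
grip_width: 0.0555
```

Run:
```python
from h import *
go([.5410,.0375,.160],90)
```

```text
t 5.1 pos [376.2 274.2 163.7] z-head 90.01 tilt x [0.0008 0.0003] grip 55.5 F [ 0.4  0.7 -1.1]
shift units [ 0.075 -3.295 -4.735]
turn [0.0002 0.0003 0.0008]
```

>>> drive_tool:
  targets:
    - [[0,-0.3,-0.4,0,0,0,-1],[0,-0.35,-0.5,0,0,0,-1],[0,-0.35,-0.5,0,0,0,-1],[0,-0.35,-0.5,0,0,0,-1],[0,-0.35,-0.5,0,0,0,-1]]

```text
time_s: 5.6
position: [0.4619, 0.1533, 0.1625]
tool_rot: [[0.001, -1.0, -0.0], [0.0, -0.0, 1.0], [-1.0, -0.001, 0.0]]
ft_force: [0.2, 0.1, -1.0]
grip_width: 0.0559
```

>>> drive_tool:
  targets:
    - [[0,-0.35,-0.5,0,0,0,-1],[0,-0.35,-0.5,0,0,0,-1],[0,-0.3,-0.45,0,0,0,-1],[0,-0.1,-0.2,0,0,0,-1],[0,0,0,0,0,0,-1]]

```text
time_s: 6.1
position: [0.5167, 0.071, 0.1618]
tool_rot: [[0.0, -1.0, 0.002], [-0.0, 0.002, 1.0], [-1.0, -0.0, -0.0]]
ft_force: [-0.0, -0.1, -0.9]
grip_width: 0.0557
```

Run:
```python
from h import *
import pickle
go([.5410,.0375,.160],90)
for n in("wrist","side","top"):
    d=get_image(n); pickle.dump(d,open(f"b_{n}.pkl","wb")); cv2.imwrite(f"pics/b_{n}.png",d["image"][:,:,::-1])
go([.5410,.0375,.160],90)
```

```text
t 6.1 pos [516.7  71.  161.8] z-head 89.91 tilt x [ 0.0004 -0.0001] grip 55.7 F [-0.  -0.1 -0.9]
shift units [ 0.037 -0.486 -0.67 ]
turn [-0.0015 -0.0001  0.0004]
t 6.25 pos [515.8  72.8 161.6] z-head 90.06 tilt x [-0.0003  0.0003] grip 56.0 F [-0.2  0.7 -0.2]
shift units [ 0.032 -0.503 -0.706]
turn [ 0.001   0.0003 -0.0003]
```

View pics/b_wrist.png

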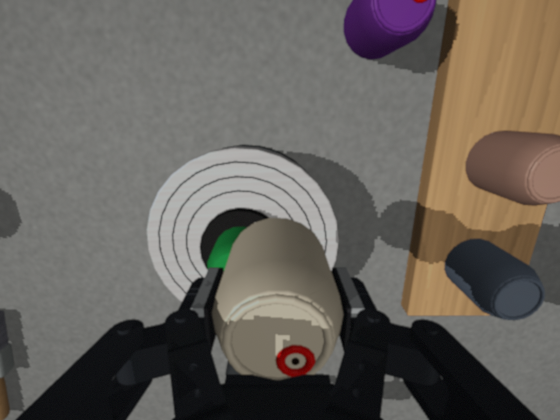

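View pics/b_side.png

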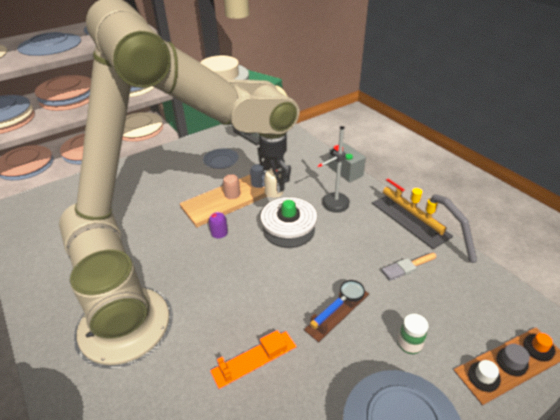

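```bash
cat > fit.py <<'E'
from h import *
from scipy.optimize import least_squares
def fitcircle(d,c0,z,rad,angs,win=6,show=None):
    C=cal(d); g=cv2.GaussianBlur(cv2.cvtColor(d["image"],cv2.COLOR_RGB2GRAY),(3,3),0).astype(float)
    c=np.array(c0,float)
    for it in range(3):
        pts=[]
        for a in angs:
            u=np.array([np.cos(a),np.sin(a)])
            rr=np.linspace(rad-win*1e-3,rad+win*1e-3,61)
            P=np.column_stack([c[0]+rr*u[0],c[1]+rr*u[1],np.full(61,z)]); p=proj(C,P).astype(np.float32)
            v=cv2.remap(g.astype(np.float32),p[:,0].reshape(1,-1),p[:,1].reshape(1,-1),cv2.INTER_LINEAR)[0]
            dv=np.gradient(v); i=np.argmin(dv)
            if dv[i]<-1.0: pts.append(P[i,:2])
        pts=np.array(pts)
        f=least_squares(lambda q:np.linalg.norm(pts-q,axis=1)-rad,c,loss="soft_l1",f_scale=.001)
        c=f.x; 
    print(d["shot"],"centre",(c*1000).round(2),"n",len(pts),"rms mm",round(float(np.median(np.abs(f.fun)))*1000,2)); return c
E
python3 - <<'E'
from fit import *
import pickle
A=np.radians(np.arange(0,360,5))
w,s,t=[pickle.load(open(f"b_{n}.pkl","rb")) for n in("wrist","side","top")]; d0=pickle.load(open("d0.pkl","rb"))
# wrist visible: side toward robot & y
Aw=np.radians(np.arange(100,290,5))
fitcircle(w,(.541,.0375),.061,.085,Aw,8)
fitcircle(d0["top"],(.541,.0375),.061,.085,A,8)
fitcircle(d0["side"],(.541,.0375),.061,.085,np.radians(np.arange(-90,90,5)),8)
W=cal(w); 
print("px spigot top centre", proj(W,[.541,.0375,.11]))
# flaw in held beaker
print("flaw wrist", plane(W,(295.5,361.2),.1616-.0162+.066))
E
```

```text
12 centre [543.71  40.4 ] n 38 rms mm 0.33
5 centre [542.05  38.44] n 72 rms mm 0.92
4 centre [541.48  34.54] n 36 rms mm 0.83
px spigot top centre [[231.37772031 270.26526516]]
flaw wrist [0.52501116 0.0783208  0.2114    ]
```

>>> drive_tool:
  targets:
    - [[0,-0.2,-0.3,0,0,0,-1],[0,-0.24,-0.35,0,0,0,-1],[0.2,-0.1,-0.05,0,0,0,-1],[0.2,0,0,0,0,0,-1],[0,0,0,0,0,0,-1]]

```text
time_s: 6.75
position: [0.5423, 0.0374, 0.1394]
tool_rot: [[-0.004, -1.0, -0.001], [0.001, -0.001, 1.0], [-1.0, 0.004, 0.001]]
ft_force: [-0.5, 0.1, -1.3]
grip_width: 0.0557
```

Run:
```python
from h import *
import pickle
go([.5425,.0382,.135],90)
for n in("side","wrist"):
    d=get_image(n); pickle.dump(d,open(f"c_{n}.pkl","wb")); 
    im=d["image"][:,:,::-1]
    if n=="side": im=cv2.resize(im[120:250,230:360],None,fx=4.5,fy=4.5,interpolation=cv2.INTER_CUBIC)
    cv2.imwrite(f"pics/c2_{n}.png",im)
go([.5425,.0382,.135],90)
```

```text
t 6.75 pos [542.3  37.4 139.4] z-head 90.03 tilt x [-0.0041  0.0007] grip 55.7 F [-0.5  0.1 -1.3]
shift units [ 0.087 -0.004  0.015]
turn [ 0.0006  0.0007 -0.0041]
t 6.85 pos [543.   37.5 140.9] z-head 90.06 tilt x [-0.0013  0.0003] grip 55.8 F [-0.8  0.  -1.2]
shift units [0.119 0.01  0.014]
turn [ 0.001   0.0003 -0.0013]
```

View pics/c2_side.png

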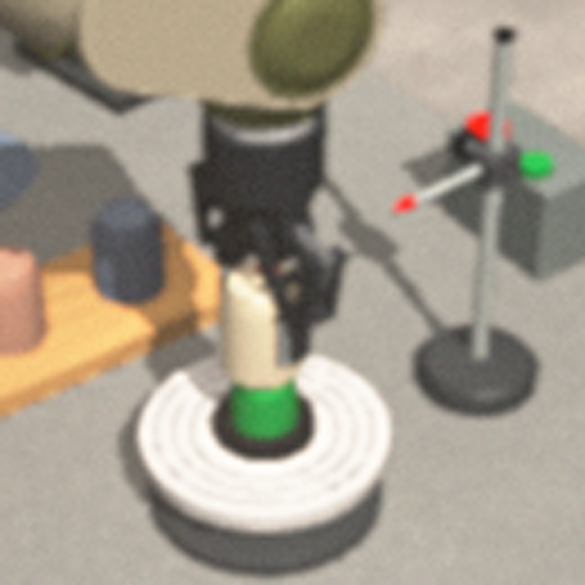

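View pics/c2_wrist.png

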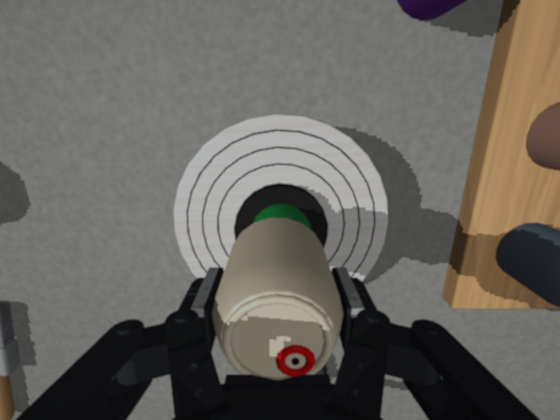

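Run:
```python
from fit import *
import pickle
w=pickle.load(open("c_wrist.pkl","rb"))
c=fitcircle(w,(.5435,.040),.061,.085,np.radians(np.arange(90,272,5)),8)
c=fitcircle(w,(.5435,.040),.072,.036,np.radians(np.arange(100,262,5)),5)
```

```text
16 centre [543.99  40.18] n 37 rms mm 0.24
16 centre [543.99  38.97] n 2 rms mm 0.0
```

>>> drive_tool:
  targets:
    - [[0.1,0,0.02,0,0,0,-1],[0.1,0,0,0,0,0,-1],[0.1,0,0,0,0,0,-1],[0.08,0,0,0,0,0,-1],[0,0,0,0,0,0,-1]]

```text
time_s: 7.35
position: [0.5433, 0.0379, 0.1217]
tool_rot: [[-0.001, -1.0, -0.0], [0.0, -0.0, 1.0], [-1.0, 0.001, 0.0]]
ft_force: [-0.0, 0.5, -2.4]
grip_width: 0.0556
```

Run:
```python
from h import *
go([.5432,.0386,.088],90)
print(observe()["wrist_torque"])
```

```text
t 7.35 pos [543.3  37.9 121.7] z-head 90.01 tilt x [-0.0009  0.0003] grip 55.6 F [-0.   0.5 -2.4]
shift units [0.675 0.002 0.013]
turn [ 0.0002  0.0003 -0.0009]
[ 0.04871852 -0.02185687  0.01507703]
```

>>> drive_tool:
  targets:
    - [[0.06,0,0,0,0,0,-1],[0.06,0,0,0,0,0,-1],[0.06,0,0,0,0,0,-1],[0.06,0,0,0,0,0,-1]]

```text
time_s: 7.75
position: [0.5444, 0.0392, 0.111]
tool_rot: [[0.003, -1.0, -0.0], [0.003, -0.0, 1.0], [-1.0, -0.003, 0.003]]
ft_force: [2.1, 8.0, 2.9]
grip_width: 0.0557
```

Run:
```python
from h import *
go([.5432,.0386,.088],90)
print(observe()["wrist_torque"])
```

```text
t 7.75 pos [544.4  39.2 111. ] z-head 90.0 tilt x [0.0031 0.0026] grip 55.7 F [2.1 8.  2.9]
shift units [ 0.459  0.026 -0.013]
turn [0.     0.0026 0.0031]
[ 1.53795286 -0.41866723  0.01994134]
```

>>> drive_tool:
  targets:
    - [[0,-0.02,0.03,0,0,0,-1],[0,0,0,0,0,0,-1]]

```text
time_s: 7.95
position: [0.5446, 0.0395, 0.1103]
tool_rot: [[0.0, -1.0, -0.0], [-0.0, -0.0, 1.0], [-1.0, -0.0, -0.0]]
ft_force: [-0.1, 1.4, -0.8]
grip_width: 0.056
```

Run:
```python
from h import *
go([.5432,.0386,.088],90)
print(observe()["wrist_torque"])
```

```text
t 7.95 pos [544.6  39.5 110.3] z-head 90.02 tilt x [ 0.0001 -0.    ] grip 56.0 F [-0.1  1.4 -0.8]
shift units [ 0.446  0.029 -0.018]
turn [ 0.0004 -0.      0.0001]
[ 0.36857791 -0.15805944  0.00694802]
```

Forces nearly vanished; nudge a bit more the same way and continue.

>>> drive_tool:
  targets:
    - [[0.05,-0.005,0.01,0,0,0,-1],[0.06,0,0,0,0,0,-1],[0.06,0,0,0,0,0,-1],[0,0,0,0,0,0,-1]]

```text
time_s: 8.35
position: [0.5445, 0.0398, 0.1012]
tool_rot: [[-0.001, -1.0, -0.0], [0.0, -0.0, 1.0], [-1.0, 0.001, 0.0]]
ft_force: [0.2, 0.6, -0.8]
grip_width: 0.056
```

Run:
```python
from h import *
go([.5432,.0386,.088],90)
print(observe()["wrist_torque"])
```

```text
t 8.35 pos [544.5  39.8 101.2] z-head 90.0 tilt x [-0.0012  0.    ] grip 56.0 F [ 0.2  0.6 -0.8]
shift units [ 0.265  0.026 -0.023]
turn [ 0.0001  0.     -0.0012]
[0.00993781 0.00069278 0.03051307]
```

>>> drive_tool:
  targets:
    - [[0.06,0,0,0,0,0,-1],[0.06,0,0,0,0,0,-1],[0.06,0,0,0,0,0,-1],[0.03,0,0,0,0,0,-1],[0,0,0,0,0,0,-1]]

```text
time_s: 8.85
position: [0.5447, 0.0399, 0.0911]
tool_rot: [[-0.001, -1.0, -0.0], [0.0, -0.0, 1.0], [-1.0, 0.001, 0.0]]
ft_force: [0.1, 0.3, -0.5]
grip_width: 0.0556
```

Run:
```python
from h import *
go([.5432,.0386,.088],90)
print(observe()["wrist_torque"])
```

```text
t 8.85 pos [544.7  39.9  91.1] z-head 90.01 tilt x [-0.0005  0.0001] grip 55.6 F [ 0.1  0.3 -0.5]
shift units [ 0.061  0.03  -0.025]
turn [ 0.0002  0.0001 -0.0005]
[-0.00909047  0.01784673  0.00677703]
```

>>> drive_tool:
  targets:
    - [[0.03,0,0,0,0,0,-1],[0.03,0,0,0,0,0,-1],[0,0,0,0,0,0,-1]]

```text
time_s: 9.15
position: [0.5449, 0.0399, 0.0884]
tool_rot: [[0.0, -1.0, -0.0], [-0.0, -0.0, 1.0], [-1.0, -0.0, -0.0]]
ft_force: [-0.4, 0.0, -1.2]
grip_width: 0.0557
```

Run:
```python
from h import *
go([.5432,.0386,.088],90)
```

```text
t 9.15 pos [544.9  39.9  88.4] z-head 90.01 tilt x [ 0.0003 -0.0001] grip 55.7 F [-0.4  0.  -1.2]
shift units [ 0.008  0.033 -0.025]
turn [ 0.0002 -0.0001  0.0003]
```

>>> drive_tool:
  targets:
    - [[0.02,0,0,0,0,0,-1],[0.02,0,0,0,0,0,-1],[0,0,0,0,0,0,-1]]

```text
time_s: 9.45
position: [0.5449, 0.0398, 0.0882]
tool_rot: [[0.002, -1.0, -0.0], [-0.0, -0.0, 1.0], [-1.0, -0.002, -0.0]]
ft_force: [-6.5, 0.2, 18.6]
grip_width: 0.0562
```

>>> drive_tool:
  targets:
    - [[-0.03,0,0,0,0,0,-1],[0,0,0,0,0,0,0.2],[0,0,0,0,0,0,1],[0,0,0,0,0,0,1],[0,0,0,0,0,0,1]]

```text
time_s: 9.95
position: [0.5448, 0.0399, 0.0876]
tool_rot: [[-0.0, -1.0, -0.0], [0.0, -0.0, 1.0], [-1.0, 0.0, 0.0]]
ft_force: [0.1, 0.4, -0.2]
grip_width: 0.0859
```

Run:
```python
from h import *
go([.5449,.0398,.25],90)
d=get_image("wrist"); cv2.imwrite("pics/w5.png",d["image"][:,:,::-1]); W=cal(d)
```

```text
t 9.95 pos [544.8  39.9  87.6] z-head 90.01 tilt x [-0.0004  0.    ] grip 85.9 F [ 0.1  0.4 -0.2]
shift units [-3.249e+00 -1.000e-03 -1.000e-03]
turn [ 0.0002  0.     -0.0004]
```

View pics/w5.png

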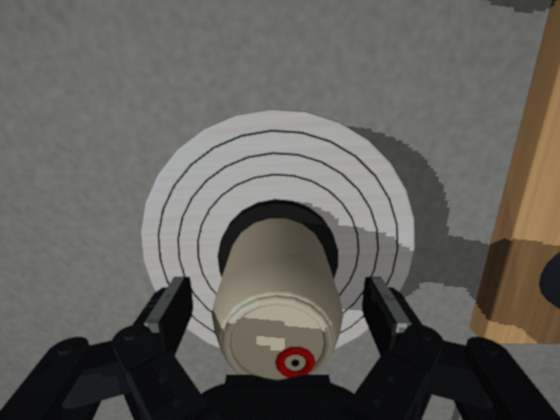

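>>> drive_tool:
  targets:
    - [[-0.5,0,0,0,0,0,1],[-0.8,0,0,0,0,0,1],[-0.8,0,0,0,0,0,1],[-0.8,0,0,0,0,0,1],[-0.3,0,0,0,0,0,1]]

```text
time_s: 10.5
position: [0.5457, 0.0398, 0.2518]
tool_rot: [[0.006, -1.0, -0.0], [-0.001, -0.0, 1.0], [-1.0, -0.006, -0.001]]
ft_force: [0.6, -0.1, -0.1]
grip_width: 0.0856
```

>>> drive_tool:
  targets:
    - [[0,0.5,-0.5,0,0,0,1],[0,0.5,-0.5,0,0,0,1],[0,0,0,0,0,0,1],[0,0,0,0,0,0,1]]

```text
time_s: 10.9
position: [0.4948, -0.0104, 0.248]
tool_rot: [[0.0, -1.0, 0.001], [0.0, 0.001, 1.0], [-1.0, -0.0, 0.0]]
ft_force: [0.8, 0.2, -0.3]
grip_width: 0.0852
```

Run:
```python
from fit import *
import pickle
go([.5449,.0398,.25],90)
for n in("wrist","top","side"):
    d=get_image(n); pickle.dump(d,open(f"e_{n}.pkl","wb")); cv2.imwrite(f"pics/e_{n}.png",d["image"][:,:,::-1])
    C=cal(d); print(n,proj(C,[[.5543,.0463,.138],[.6525,.0425,.192]]).round(1))
go([.5449,.0398,.25],90)
```

```text
t 10.9 pos [494.8 -10.4 248. ] z-head 89.95 tilt x [0.0005 0.0001] grip 85.2 F [ 0.8  0.2 -0.3]
shift units [-0.039 -1.001  1.005]
turn [-0.0009  0.0001  0.0005]
wrist [[336.8 272.7]
 [336.9 400.8]]
top [[277.2 202.1]
 [281.7 162. ]]
side [[289.5 191.5]
 [317.2 165.8]]
t 11.05 pos [495.3  -9.7 247.7] z-head 90.05 tilt x [-0.      0.0002] grip 85.6 F [-0.1  1.1 -0.5]
shift units [-0.047 -0.992  0.989]
turn [ 0.0009  0.0002 -0.    ]
```

View pics/e_wrist.png

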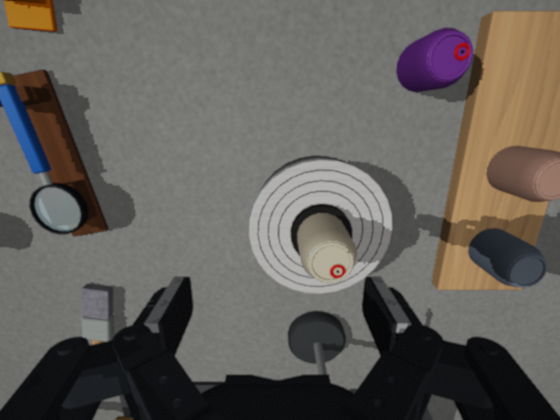

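View pics/e_top.png

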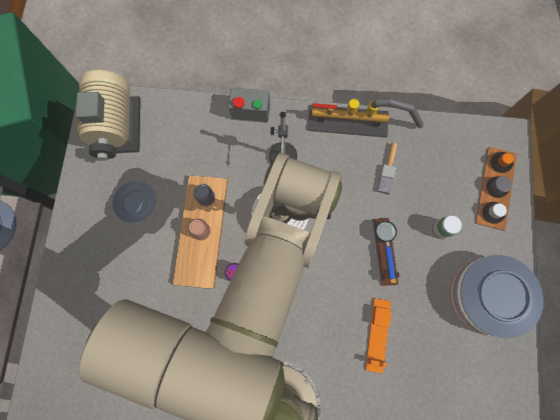

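View pics/e_side.png

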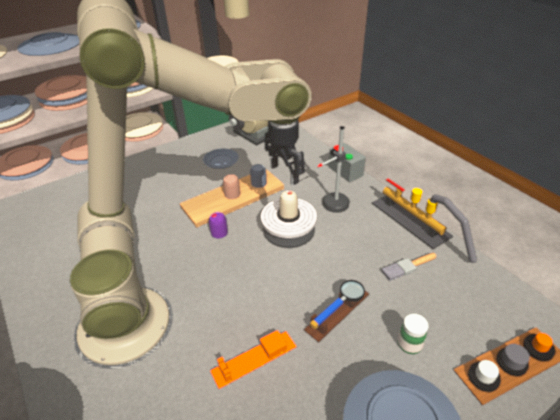

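>>> drive_tool:
  targets:
    - [[0,0.2,-0.7,-0.055,0,0,1],[0,0.2,-0.7,-0.055,0,0,1],[0,0.2,-0.7,-0.055,0,0,1],[0,0,-0.7,0,0,0,1],[0,0,-0.7,0,0,0,1]]

```text
time_s: 11.55
position: [0.4827, -0.1866, 0.2478]
tool_rot: [[0.0, -0.986, -0.165], [0.0, -0.165, 0.986], [-1.0, -0.0, 0.0]]
ft_force: [0.8, 0.5, -0.1]
grip_width: 0.0856
```

>>> drive_tool:
  targets:
    - [[0.3,0,-0.7,0,0,0,1],[0.4,0,-0.7,0,0,0,1],[0.4,0,-0.3,0,0,0,1],[0,0,0,0,0,0,1],[0,0,0,0,0,0,1]]

```text
time_s: 12.05
position: [0.4966, -0.2688, 0.1928]
tool_rot: [[-0.0, -0.986, -0.165], [0.001, -0.165, 0.986], [-1.0, 0.0, 0.001]]
ft_force: [0.6, 0.8, 1.4]
grip_width: 0.0852
```

Run:
```python
from fit import *
import pickle
go([.4351,-.2949,.15],99.4)
d=get_image("wrist"); pickle.dump(d,open(f"f_wrist.pkl","wb")); cv2.imwrite(f"pics/f_wrist.png",d["image"][:,:,::-1])
C=cal(d)
for l in("loupe_handle","lens_center"): print(l,[(np.round([r["at"][0]*560,r["at"][1]*420],1),round(r["p"],2),plane(C,(r["at"][0]*560,r["at"][1]*420),.041).round(4)) for r in recognise(l,d)])
W=cal(pickle.load(open("e_wrist.pkl","rb"))); print("flaw wrist", plane(W,(338,271),.138))
```

```text
t 12.05 pos [ 496.6 -268.8  192.8] z-head 99.49 tilt x [-0.0005  0.0007] grip 85.2 F [0.6 0.8 1.4]
shift units [ 0.857  1.298 -0.312]
turn [ 0.0016  0.0008 -0.0003]
loupe_handle [(array([264.2, 202.1]), 0.91, array([ 0.5002, -0.2815,  0.041 ]))]
lens_center [(array([262.6, 199.1]), 0.87, array([ 0.4973, -0.2836,  0.041 ])), (array([551.4, 308.9]), 0.32, array([0.5732, 0.0672, 0.041 ]))]
flaw wrist [0.55248085 0.0473534  0.138     ]
```

View pics/f_wrist.png

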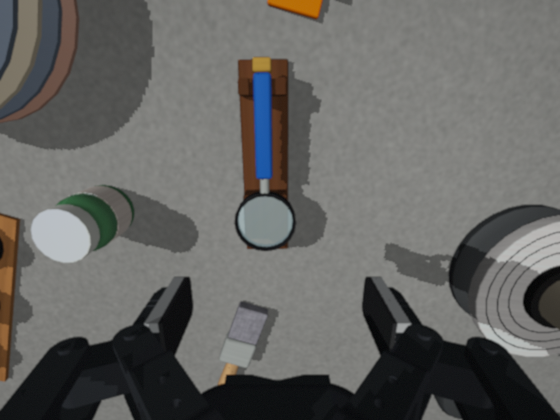

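Run:
```python
from fit import *
import pickle
C=cal(pickle.load(open("f_wrist.pkl","rb")))
L=plane(C,(265.3,219.3),.046); E=plane(C,(261.5,58.5),.048); N=plane(C,(264,179),.048)
print(L,E,N)
v=E-L; print(np.linalg.norm(v[:2]),np.degrees(np.arctan2(-v[1],-v[0]))); v=E-N; print(np.degrees(np.arctan2(-v[1],-v[0])))
```

```text
[ 0.5166542 -0.2776544  0.046    ] [ 0.37174232 -0.30304613  0.048     ] [ 0.47506529 -0.28522011  0.048     ]
0.14711964823366822 9.938578472387324
9.788712777626111
```

>>> drive_tool:
  targets:
    - [[0.3,0.4,-0.1,-0.006,0,0,1],[0.5,0.5,-0.1,0,0,0,1],[0.5,0.4,-0.1,0,0,0,1],[0.5,0,0,0,0,0,1],[0,0,0,0,0,0,1]]

```text
time_s: 12.7
position: [0.4337, -0.294, 0.1015]
tool_rot: [[-0.003, -0.985, -0.17], [0.003, -0.17, 0.985], [-1.0, 0.002, 0.003]]
ft_force: [0.2, 0.0, 1.3]
grip_width: 0.0853
```

Run:
```python
from fit import *
import pickle
go([.4342,-.294,.023],99.8)
d=get_image("wrist"); pickle.dump(d,open(f"g_wrist.pkl","wb")); cv2.imwrite(f"pics/g_wrist.png",d["image"][:,:,::-1])
go([.4342,-.294,.023],99.8)
print(proj(cal(d),[[.4342,-.294,.048]]))
```

```text
t 12.7 pos [ 433.7 -294.   101.5] z-head 99.81 tilt x [-0.0026  0.0029] grip 85.3 F [0.2 0.  1.3]
shift units [ 1.569 -0.012 -0.008]
turn [ 0.0001  0.0033 -0.0021]
t 12.75 pos [ 434.7 -294.6  103.1] z-head 99.84 tilt x [-0.0005  0.0007] grip 85.4 F [ 1.3 -0.1  1.2]
shift units [1.602 0.008 0.012]
turn [ 0.0007  0.0008 -0.0004]
[[276.66854782 239.47338437]]
```

View pics/g_wrist.png

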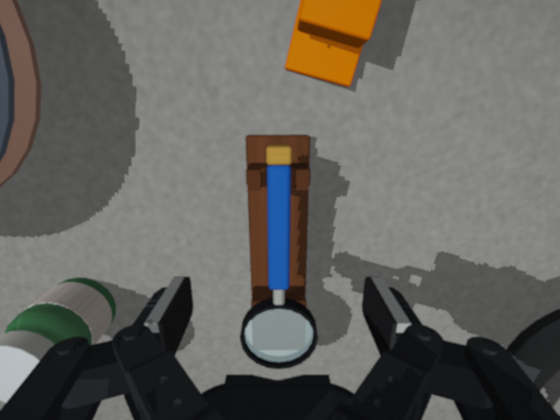

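Run:
```python
from fit import *
import pickle
C=cal(pickle.load(open("g_wrist.pkl","rb")))
print(plane(C,(279.3,330.5),.046),plane(C,(278,291),.048),plane(C,(278.5,146.5),.048),plane(C,(278,240),.048))
```

```text
[ 0.51296573 -0.27836241  0.046     ] [ 0.47573098 -0.28586601  0.048     ] [ 0.37025296 -0.30375922  0.048     ] [ 0.43444154 -0.29299765  0.048     ]
```

>>> drive_tool:
  targets:
    - [[0.4,0,0,0,0,0,1],[0.4,0,0,0,0,0,1],[0.4,0,0,0,0,0,1],[0.36,0,0,0,0,0,1],[0,0,0,0,0,0,1]]

```text
time_s: 13.25
position: [0.4351, -0.2947, 0.0248]
tool_rot: [[-0.0, -0.985, -0.171], [0.001, -0.171, 0.985], [-1.0, 0.0, 0.001]]
ft_force: [-0.6, -1.0, 0.6]
grip_width: 0.0853
```

>>> drive_tool:
  targets:
    - [[0.04,0,0,0,0,0,0.5],[0,0,0,0,0,0,-1],[0,0,0,0,0,0,-1],[0,0,0,0,0,0,-1],[0,0,0,0,0,0,-1]]
  force: 60

```text
time_s: 13.75
position: [0.4348, -0.2953, 0.0234]
tool_rot: [[0.001, -0.985, -0.17], [-0.001, -0.17, 0.985], [-1.0, -0.0, -0.001]]
ft_force: [-1.4, 1.3, 6.7]
grip_width: 0.0148
```

>>> drive_tool:
  targets:
    - [[0,0,0,0,0,0,-1],[0,0,0,0,0,0,-1],[0,0,0,0,0,0,-1]]

```text
time_s: 14.05
position: [0.4348, -0.2953, 0.0234]
tool_rot: [[0.001, -0.985, -0.17], [-0.001, -0.17, 0.985], [-1.0, -0.0, -0.001]]
ft_force: [-0.1, 0.4, 6.2]
grip_width: 0.0151
```

Run:
```python
from fit import *
import pickle
go([.4342,-.294,.15],99.8)
d=get_image("wrist"); pickle.dump(d,open(f"h_wrist.pkl","wb")); cv2.imwrite(f"pics/h_wrist.png",d["image"][:,:,::-1])
```

```text
t 14.05 pos [ 434.8 -295.3   23.4] z-head 99.81 tilt x [ 0.0006 -0.0006] grip 15.1 F [-0.1  0.4  6.2]
shift units [-2.531  0.006  0.026]
turn [ 0.0001 -0.0007  0.0005]
```

View pics/h_wrist.png

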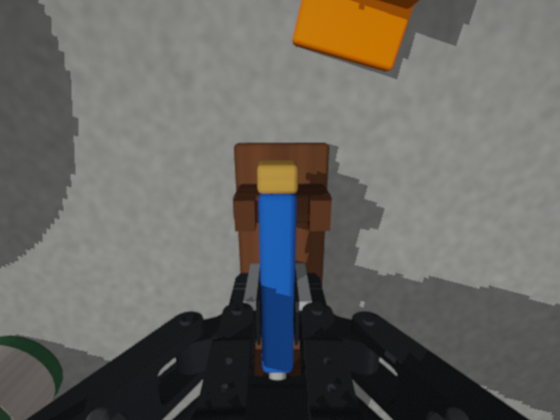

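Run:
```python
from fit import *
import pickle
C=cal(pickle.load(open("h_wrist.pkl","rb"))); o=observe()
for p in [(277.5,161),(278.5,374),(277.5,192)]:
    P=plane(C,p,.048); print(P.round(4), (o["tool_rot"].T@(P-o["position"])).round(4))
```

```text
[ 0.3692 -0.3064  0.048 ] [-0.0246  0.0665  0.0003]
[ 0.4754 -0.2876  0.048 ] [-0.0245 -0.0413  0.0007]
[ 0.3815 -0.3043  0.048 ] [-0.0246  0.054   0.0003]
```

>>> drive_tool:
  targets:
    - [[-0.1,0,0,0,0,0,-1],[-0.3,0,0,0,0,0,-1],[-0.6,0,0,0,0,0,-1],[-0.7,0,0,0,0,0,-1],[-0.7,0,0,0,0,0,-1]]

```text
time_s: 14.6
position: [0.4343, -0.2949, 0.1441]
tool_rot: [[-0.001, -0.985, -0.17], [0.001, -0.17, 0.985], [-1.0, 0.001, 0.001]]
ft_force: [0.1, -0.7, -1.0]
grip_width: 0.0149
```

>>> drive_tool:
  targets:
    - [[-0.7,0,0,0,0,0,-1],[-0.5,0,0,0,0,0,-1],[-0.2,0,0,0,0,0,-1],[0,0,0,0,0,0,-1]]

```text
time_s: 15.0
position: [0.4347, -0.2953, 0.2135]
tool_rot: [[0.001, -0.985, -0.17], [-0.001, -0.17, 0.985], [-1.0, -0.001, -0.001]]
ft_force: [0.5, -0.7, -1.6]
grip_width: 0.0149
```

Run:
```python
from fit import *
import pickle
go([.4342,-.294,.15],99.8)
for n in("wrist","side","top"):
    d=get_image(n); pickle.dump(d,open(f"i_{n}.pkl","wb")); cv2.imwrite(f"pics/i_{n}.png",d["image"][:,:,::-1])
```

```text
t 15.0 pos [ 434.7 -295.3  213.5] z-head 99.81 tilt x [ 0.0011 -0.0012] grip 14.9 F [ 0.5 -0.7 -1.6]
shift units [1.269 0.007 0.029]
turn [ 0.0001 -0.0014  0.0009]
```

View pics/i_side.png

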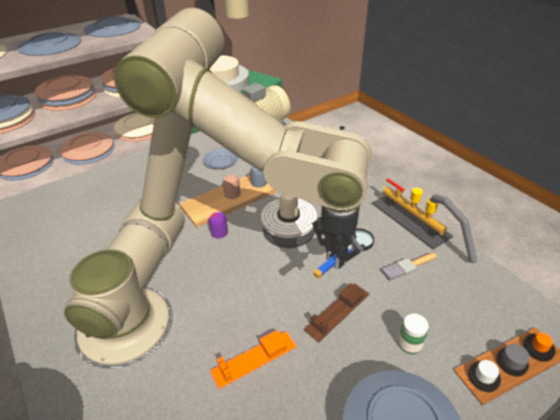

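View pics/i_wrist.png

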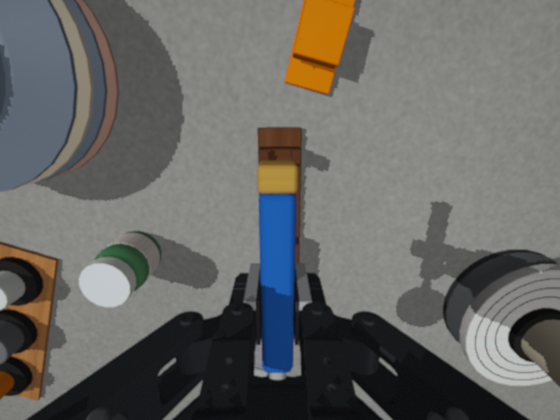

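View pics/i_top.png

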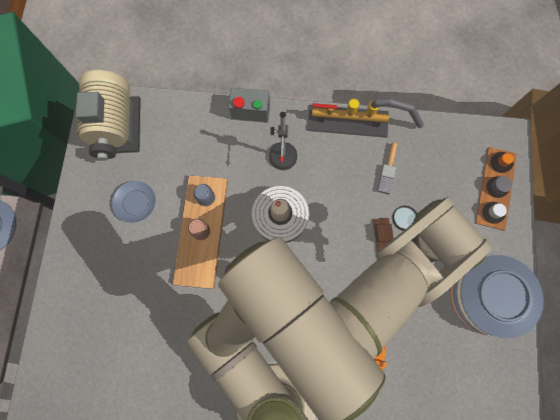

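Run:
```python
from fit import *
import pickle
t=pickle.load(open("i_top.pkl","rb")); s=pickle.load(open("i_side.pkl","rb")); es=pickle.load(open("e_side.pkl","rb"))
a=cv2.resize(t["image"][190:235,260:300,::-1],None,fx=9,fy=9,interpolation=cv2.INTER_CUBIC)
b=cv2.resize(t["image"][190:235,385:425,::-1],None,fx=9,fy=9,interpolation=cv2.INTER_CUBIC)
cv2.imwrite("pics/i_tc.png",np.hstack([a,b]))
a=cv2.resize(es["image"][155:215,265:345,::-1],None,fx=9,fy=9,interpolation=cv2.INTER_CUBIC)
cv2.imwrite("pics/e_sc.png",a)
```

```text
(no output)
```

View pics/i_tc.png

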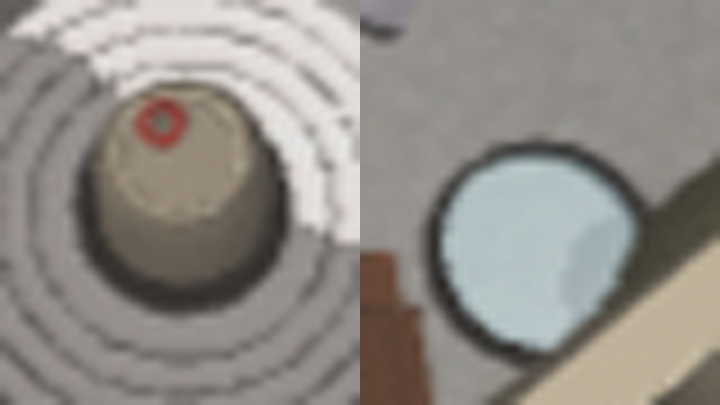

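View pics/e_sc.png

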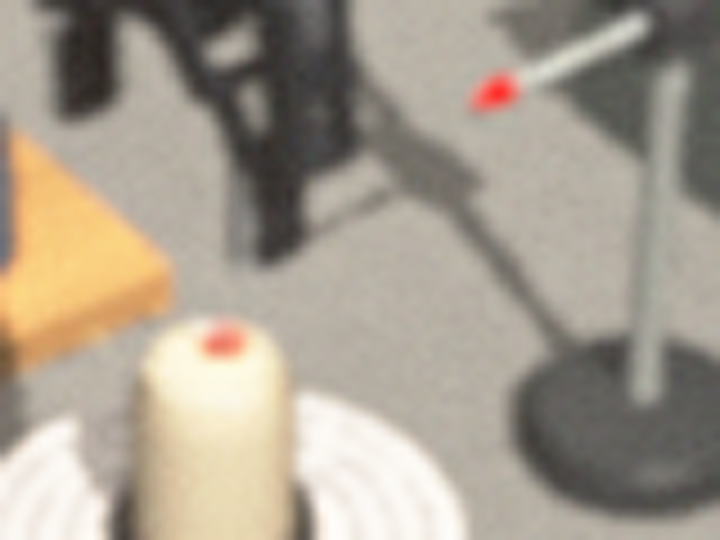

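Run:
```python
from fit import *
import pickle
D=lambda n:pickle.load(open(n+".pkl","rb"))
T=cal(D("i_top"));S=cal(D("e_side"));W=cal(D("e_wrist"))
r=lambda v:(v*1000).round(1)
print("flaw T",r(plane(T,(277.7,203.1),.138)),"S",r(plane(S,(289.3,192.5),.138)),"W",r(plane(W,(338,271),.138)))
# full triangulation of flaw z as check
print("flaw tri",r(tri([T,S],[(277.7,203.1),(289.3,192.5)])))
print("tip tri",r(tri([T,S],[(281.5,162.1),(317.1,166.3)])))
print("tip corrected",r(tri([T,S],[(281.0,161.1),(317.3,165.3)])))
for x in(.648,.652,.655): 
  # z from side row given xy
  f=[proj(S,[x,.0435,z])[0] for z in(.185,.190,.195,.200)]; print(x,np.round(f,2).tolist())
L=plane(T,(404.7,217.7),.0166+.2135+.004); print("lens T",r(L))
o=observe();print("pred lens",r(o["position"]+o["tool_rot"]@[-.0166,-.0862,0]))
```

```text
flaw T [551.7  44.6 138. ] S [550.9  42.8 138. ] W [552.5  47.4 138. ]
flaw tri [552.2  44.7 136.1]
tip tri [653.   43.1 189.5]
tip corrected [654.9  44.6 191.5]
0.648 [[315.69, 168.04], [315.74, 166.67], [315.8, 165.29], [315.85, 163.9]]
0.652 [[316.75, 167.58], [316.8, 166.21], [316.86, 164.82], [316.92, 163.44]]
0.655 [[317.54, 167.24], [317.6, 165.86], [317.66, 164.48], [317.72, 163.09]]
lens T [ 518.3 -279.5  234.1]
pred lens [ 519.1 -280.1  227.7]
```

>>> drive_tool:
  targets:
    - [[0,-0.1,0.3,0,0,0,-1],[0,-0.15,0.5,0,0,0,-1],[0,-0.15,0.5,0,0,0,-1],[0,-0.15,0.5,0,0,0,-1],[0,-0.15,0.5,0,0,0,-1]]

```text
time_s: 15.65
position: [0.4492, -0.1739, 0.2119]
tool_rot: [[-0.002, -0.985, -0.17], [0.001, -0.17, 0.985], [-1.0, 0.001, 0.002]]
ft_force: [0.4, -0.2, -1.2]
grip_width: 0.0149
```

>>> drive_tool:
  targets:
    - [[0,-0.15,0.5,0,0,0,-1],[0,-0.15,0.5,0,0,0,-1],[0,-0.15,0.5,0,0,0,-1],[0,-0.15,0.5,0,0,0,-1],[0,-0.15,0.5,0,0,0,-1]]

```text
time_s: 16.15
position: [0.4646, -0.0443, 0.212]
tool_rot: [[-0.002, -0.985, -0.171], [0.001, -0.171, 0.985], [-1.0, 0.002, 0.001]]
ft_force: [-0.3, -0.4, -1.5]
grip_width: 0.0146
```

>>> drive_tool:
  targets:
    - [[0,-0.15,0.5,0,0,0,-1],[0,-0.15,0.5,0,0,0,-1],[0,-0.1,0.4,0,0,0,-1],[0,0,0,0,0,0,-1],[0,0,0,0,0,0,-1]]

```text
time_s: 16.65
position: [0.4725, 0.0265, 0.2122]
tool_rot: [[-0.001, -0.985, -0.172], [0.0, -0.172, 0.985], [-1.0, 0.001, 0.0]]
ft_force: [-1.0, -0.2, -1.4]
grip_width: 0.0149
```

Run:
```python
from fit import *
import pickle
go([.4671,.0306,.1748],99.8)
for n in("wrist","side","top"):
    d=get_image(n); pickle.dump(d,open(f"j_{n}.pkl","wb")); cv2.imwrite(f"pics/j_{n}.png",d["image"][:,:,::-1])
```

```text
t 16.65 pos [472.5  26.5 212.2] z-head 99.88 tilt x [-0.0014  0.0001] grip 14.9 F [-1.  -0.2 -1.4]
shift units [0.749 0.091 0.098]
turn [ 0.0015  0.0003 -0.0014]
```

View pics/j_side.png

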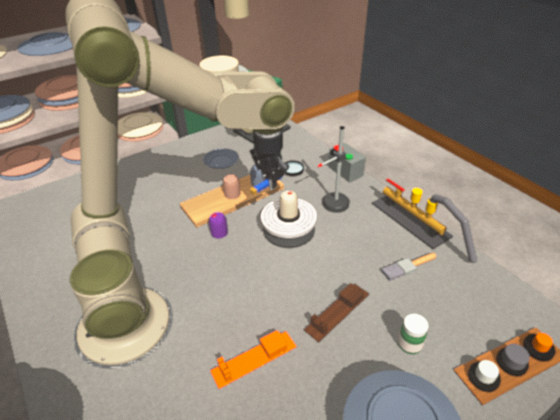

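View pics/j_wrist.png

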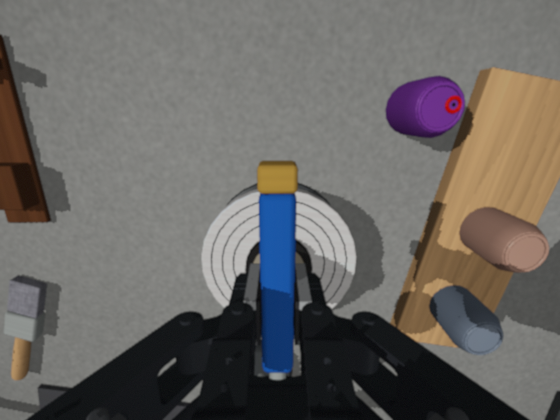

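View pics/j_top.png

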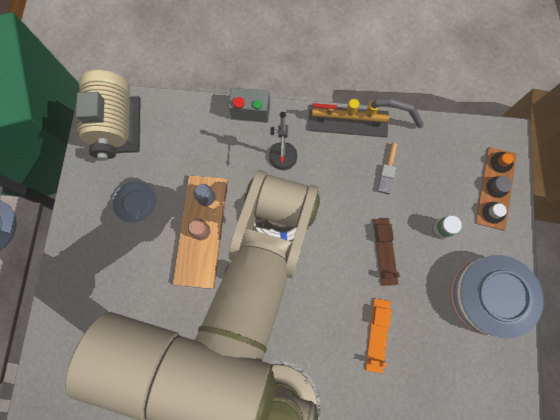

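Run:
```python
from fit import *
import pickle
D=lambda n:pickle.load(open(n+".pkl","rb"))
s=D("j_side"); S=cal(s)
o=observe(); Lp=o["position"]+o["tool_rot"]@[-.0166,-.0862,0]; print(Lp, proj(S,[Lp]))
print("cam pos",-S[1].T@S[2])
a=cv2.resize(s["image"][150:215,255:345,::-1],None,fx=8,fy=8,interpolation=cv2.INTER_CUBIC)
cv2.imwrite("pics/j_sc.png",a)
```

```text
[0.55776509 0.04011915 0.22911681] [[291.62558835 166.84727431]]
cam pos [-0.02236543 -0.77334108  0.94076618]
```

View pics/j_sc.png

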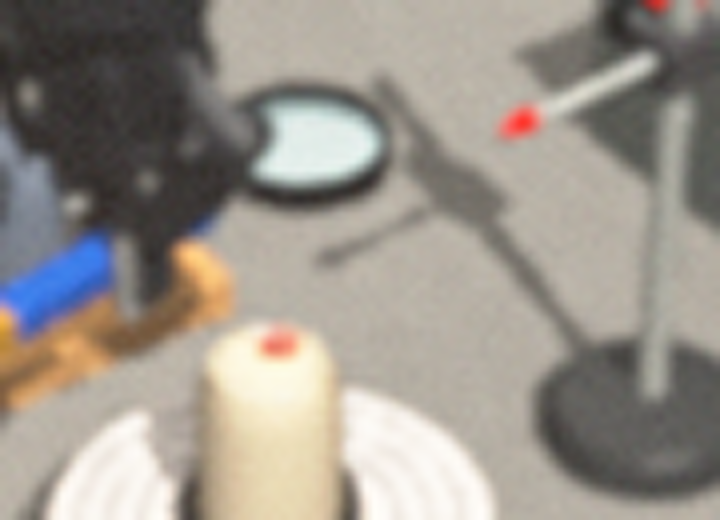

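Run:
```python
from fit import *
import pickle
S=cal(pickle.load(open("j_side.pkl","rb")))
for p in [(.5522,.0453,.138),(.5502,.0453,.138),(.5522,.0473,.138),(.5522,.0453,.1914)]: print(p,proj(S,[p]).round(2))
o=observe(); off=o["tool_rot"]@[-.0166,-.0862,0]
go(np.array([.5522,.0453,.1914])-off,99.8)
```

```text
(0.5522, 0.0453, 0.138) [[289.16 191.9 ]]
(0.5502, 0.0453, 0.138) [[288.61 192.15]]
(0.5522, 0.0473, 0.138) [[288.77 191.56]]
(0.5522, 0.0453, 0.1914) [[289.04 177.4 ]]
t 16.8 pos [472.8  25.5 212.6] z-head 99.76 tilt x [-0.0005 -0.    ] grip 14.7 F [-1.5  1.2 -1.3]
shift units [0.754 0.092 0.121]
turn [-0.0007  0.0001 -0.0005]
```

>>> drive_tool:
  targets:
    - [[0.15,0.04,0.06,0,0,0,-1],[0.2,0.05,0.06,0,0,0,-1],[0.2,0,0,0,0,0,-1],[0.2,0,0,0,0,0,-1],[0,0,0,0,0,0,-1]]

```text
time_s: 17.3
position: [0.4668, 0.0313, 0.1737]
tool_rot: [[-0.003, -0.985, -0.17], [0.001, -0.17, 0.985], [-1.0, 0.003, 0.001]]
ft_force: [0.4, 0.4, -0.9]
grip_width: 0.0151
```

>>> drive_tool:
  targets:
    - [[0,0,0,0,0,0,-1],[0,0,0,0,0,0,-1],[0,0,0,0,0,0,-1]]

```text
time_s: 17.6
position: [0.4677, 0.0312, 0.1757]
tool_rot: [[0.001, -0.985, -0.17], [-0.0, -0.17, 0.985], [-1.0, -0.001, -0.0]]
ft_force: [-0.4, 0.6, -1.0]
grip_width: 0.0148
```

Run:
```python
from fit import *
import pickle
o=observe(); off=o["tool_rot"]@[-.0166,-.0862,0]
go(np.array([.5522,.0453,.1914])-off,99.8)
s=get_image("side"); pickle.dump(s,open("k_side.pkl","wb")); S=cal(s)
w=get_image("wrist"); cv2.imwrite("pics/k_wrist.png",w["image"][:,:,::-1])
print(proj(S,[o["position"]+off]).round(2))
a=cv2.resize(s["image"][150:215,255:345,::-1],None,fx=8,fy=8,interpolation=cv2.INTER_CUBIC)
cv2.imwrite("pics/k_sc.png",a)
```

```text
t 17.6 pos [467.7  31.2 175.7] z-head 99.81 tilt x [ 0.0009 -0.0002] grip 14.8 F [-0.4  0.6 -1. ]
shift units [ 0.019  0.011 -0.009]
turn [ 0.0001 -0.0003  0.0008]
[[289.06 176.98]]
```

View pics/k_sc.png

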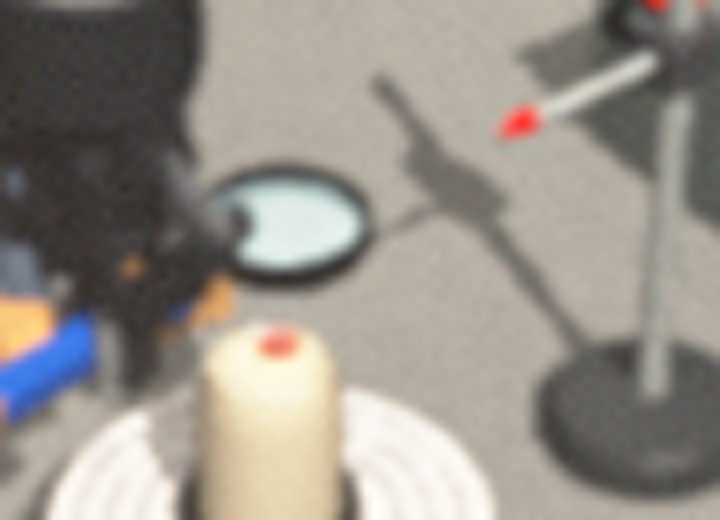

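View pics/k_wrist.png

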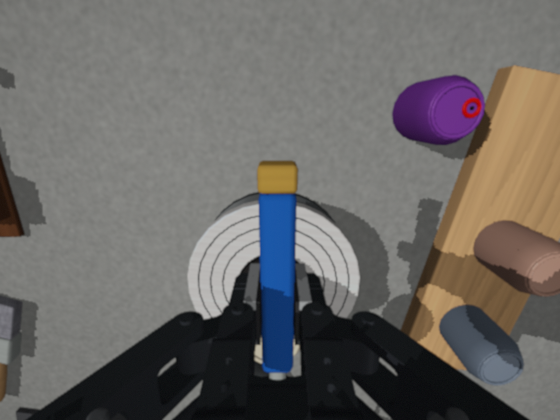

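Run:
```python
from fit import *
import pickle
D=lambda n:pickle.load(open(n+".pkl","rb"))
T=cal(D("i_top"));S=cal(D("e_side"))
print("red centroid tri raw",(tri([T,S],[(281.41,158.71),(319.5,165.0)])*1000).round(1),"S row-0.65",(tri([T,S],[(281.41,158.71),(319.5,164.35)])*1000).round(1))
h=D("h_wrist")["image"]; w=get_image("wrist")["image"]
for nm,im in(("h",h),("k",w)):
    hsv=cv2.cvtColor(im,cv2.COLOR_RGB2HSV)
    b=cv2.inRange(hsv,(105,140,60),(125,255,255)); y=cv2.inRange(hsv,(12,120,100),(28,255,255))
    for n,m in(("blue",b),("brass",y)):
        m=m.copy(); m[:,:240]=0; m[:,320:]=0; m[:150]=0; m[385:]=0
        k,l,st,ce=cv2.connectedComponentsWithStats(m); i=1+np.argmax(st[1:,4]); print(nm,n,st[i],ce[i].round(2))
        if n=="blue":
            for r in (200,230): c=np.where(l[r]==i)[0]; print("  row",r,c.min(),c.max())
```

```text
red centroid tri raw [662.7  44.1 189.5] S row-0.65 [662.   43.9 192.2]
h blue [ 258  194   39  179 6022] [277.18 279.13]
  row 200 259 296
  row 230 260 294
h brass [ 251  150   47   43 1380] [274.7  175.64]
k blue [ 259  194   37  179 5859] [277.04 279.22]
  row 200 259 295
  row 230 260 294
k brass [ 258  162   39   31 1119] [276.88 177.97]
```

Run:
```python
from h import *
o=observe(); print(o["time_s"],o["position"],o["qvel"].round(2),o["ft_force"].round(1))
print(close_job())
```

```text
17.75 [0.46760869 0.03120158 0.17554105] [-0.06  0.19  0.1  -0.07 -0.12 -0.08] [ 1.1  0.1 -1.7]
the job is handed in; nothing more can be done
None
```

I put the cream beaker on the green chuck and let go of it, then took the loupe by its handle. I handed the job in at 17.75 s while still holding the loupe level over the pinhole.

**Beaker seating:** It met a side force of about 8 N partway down. I shifted the arm to clear it, and the beaker then slid down to a firm stop (about 19 N) at the expected height. I released it there.

**Last checks that agreed:**
- In the side view the lens centre and the pinhole lie in the same column to within about 1 mm.
- The lens was at about 192 mm.
- The loupe had not slipped in the grip since I picked it up, and the arm was still, carrying only the loupe's weight.

**Checks that disagreed or could not be made:**
- **Pinhole position:** The cameras and the arm's own position readings differed by up to about 4–5 mm, so I used their mean. I expect the lens to be within about 2 mm of the pinhole.
- **Pointer height:** It read 189.5 mm uncorrected and about 191.5–192 mm after correcting for the side camera's offset. I used the corrected value.
- **Top view:** The arm blocked the top camera in the final pose, so I could not look straight down through the lens to confirm the centring.

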